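# Open up the desktop mill for a cutter change

## Task

Get the desktop milling machine ready for a cutter change: pull out the red plunger knob, slide the sloping hatch all the way up and let the plunger lock it open, and pop open the push-latch lid of the collet compartment in the roof. Leave the things lying around the machine, and the cutter case on its roof, where they are.

Things in the scene. Friction and masses are not known exactly. Their poses are not given: they have to be found in the camera images.
- mill: White desktop milling machine, fixed: 380 mm deep (its x, front at -190), 360 wide (its y), z up; origin under its centre on the table. The front is upright to 115 mm high; from there a slope rises backwards at 37.8 deg (0.66 rad) to the flat roof (front edge x = 39, height 293 mm).
- light_bar (a point): Middle of the lower front edge of the aluminium work-light bar, which runs across above the upper half of the slope: 50 mm deep (machine x -90 to -40), 320 wide, height 375 to 395 mm, on two rods at y = +-165 rising from the roof's front edge. A tool at the opened hatch's knob must stay tilted, about square to the slope, to pass in front of it. Axes as the machine's.
- knob_grip (a point): Middle of the red plunger knob (28 mm across, 28 long), the point to grip, at the hatch's lower corner on the machine's +y side. Axes: x up the slope (the way the hatch opens), y level across it, z square out of the slope, along the knob's axis (the way it is pulled). Out from the hatch's face: hexagon nut, 25 mm across, 0 to 14 mm; knob 17.5 to 45.5; this point 31.5. Moves with the knob.
- plunger (a joint): How far the knob is pulled out, m: 0 = its pin sits in a hole of the rail below; 0.014 = end of travel, a stop. A spring draws it in (7 N at 0, 11 N at 0.013). The hatch slides only while the knob is out by 0.011 or more. Let go between the two holes, the pin rides on the rail and drops into a hole when it comes over it.
- hatch (a joint): Slide of the blue-framed clear hatch (150 x 274 mm, 0.35 to 0.6 kg) up the slope, m: 0 = shut, locked by the plunger; 0.125 = over the second hole (2 mm slack either way); end stop at 0.126. It runs easily (about 3 N) and sinks down again if nothing holds it; with the pin resting on the rail it mostly stays. It has no other handle: it is drawn up by the knob, held pulled out.
- lid_press (a point): White thumb mark, 26 mm disc, on the upper face of the blue compartment lid, flush in the roof: the place to press down. The lid is 104 mm deep, 160 wide; its free edge is 20 mm in front of the mark (machine -x), its hinge along its rear edge 84 mm behind it. Axes as the machine's while the lid is shut. Moves with the lid.
- lid (a joint): Angle of the compartment lid, rad: 0 = shut, held by a spring catch. Pressed at the mark with about 5 N it gives nearly 4 mm, to a stop at -0.045; the catch lets go at about -0.03. When the finger is lifted the lid then springs up by itself, to 1.75 (past upright, leaning back), in about a second.
- cutter_case: Small grey case with an orange lid, 60 x 34 x 26 mm, loose on the roof beside the compartment lid, at about y = +130 of the machine; origin under its centre. Leave alone.
- spanner: Steel spanner, 150 mm, lying on the table just in front of the machine; origin under its middle. Leave alone.
- billet: Aluminium block 80 x 50 x 25 mm on the table in front of the machine; origin under its centre. Leave alone.
- stick_tower: Model tower of thin wooden sticks, 70 x 70 x 150 mm, on the table; origin under its centre. Leave alone.
- caliper: Digital caliper lying on the table, 200 mm; origin under its middle. Leave alone.
- mug: Blue mug, 80 mm across, 92 mm high; origin under its centre. Leave alone.
- tape_roll: Roll of blue tape lying flat, 100 mm across, 24 mm high; origin under its centre. Leave alone.
- bit_driver: Bit driver with a red handle lying on the table, 125 mm; origin under the handle. Leave alone.

How it is judged:
By the outcome, as a careful person would: the job done as asked, in the order asked, and still so for the second after the job is handed in, with the robot touching nothing.
It also fails if it takes over 70 s, if anything falls off the work surface, if the arm or the gripper's body presses on something with over 40 N, if the wrist force passes 120 N, or if a joint passes its speed limit or range.

## Robot

A 6-joint arm with a two-finger parallel gripper is mounted at the origin on the work surface. World frame = base frame: x ahead of the robot, y to its left, z up, the work surface at z = 0. Lengths are in m, angles in rad, forces in N, time in s.
With the tool pointing down it reaches from about 0.35 to 0.775 m from the base axis. Payload 5.5 kg.
Tool frame: the origin (TCP) lies between the finger pads; the fingertips stand 22 mm ahead of it and the grasp point (between the pads) lies 3 mm ahead of it (env.finger_overhang is the distance from the TCP to the fingertips, in m); y points along the fingers, x is the direction in which the jaws open and shut, and the axes are right-handed (so a half turn about y gives the same grasp; the last joint's range is limited). The gripper opens to 85 mm and grips with 20 to 120 N. Pads are 22 mm wide; open, the fingers measure 114 mm over their backs; the gripper's body (76 mm by 85 mm) begins 54 mm behind the grasp point. The pads swing forward as they close: fully open they stand 13 mm farther back than shut.
Start: joints at [-1.4, 0.313, 0.046, 1.304, 0, 1.431], TCP at [0.176, -0.547, 0.253] pointing down, gripper open.
Joint ranges: [-2.76, 2.76], [-0.86, 1.69], [-1.03, 1.26], [-2.2, 2.34], [-1.47, 1.5], [-3.14, 3.14]. Speed limits (rad/s): [2.57, 2.57, 3.14, 3.14, 3.14, 3.14].

## Interface

Orientations are given as a unit quaternion [w, x, y, z].
In Python, from workcell import monitor, cams, job, env gives the robot as it stands.
- The arm moves only by the tool drive_tool, never from a script. Its argument "plan" is text: rows parted by semicolons, each of 7 numbers parted by spaces: the opening, from -1 (shut) to 1 (fully open), then the shift along the tool's x, y, z in mm, then the turn, a rotation vector about the tool's x, y, z in degrees. In form: gripper x y z rx ry rz; .... A call has 1 to 8 rows; each row shifts and turns the pose as measured when the row begins, along the tool's axes as they then stand; what a row does not reach is not made up. A row lasts 1/8 s, in which the tool goes at most 62.5 mm and 10.7 degrees, less where a joint would pass 70% of its speed; a pose out of reach is approached as far as the arm can. A call is refused whole if a number of a shift passes 62.5 or a number of a turn 10.7, either way. A call with a gripper value outside its range is refused whole. The fingers move at their own pace and stop on an object; "grip_force" is the grip in N (left out, the last holds). Time passes only in rows, so rows that do not move let the fingers close. It gives the time, the measured TCP pose, the force and the opening at its end, in the units of the state.
- monitor.get_state(): the state, without advancing time (a new reading comes with each control period).
- cams.read_camera(name): name is "scene" or "top"; returns (picture, depth): 400x640x3 uint8, red, green, blue; 400x640 float32, m along the optical axis (not along the pixel's ray), 0 where there is no reading.
- cams.calibration(name): a dict with "fx", "fy", "cx", "cy" (pixels), "R" (3x3) and "t" (3): a world point X has camera coordinates R X + t. Camera axes: x right, y down, z forward; pixel columns grow to the right and rows downward; lengths in m; the calibration is good to about 2 mm. A picture is of the moment at which its call begins. calibration takes no time and is no camera call.
- job.hand_in(): hands the job in, once; it reports no verdict.
The state is a dict: "clock": time; "joint_pos": joint angles; "qvel": joint speeds; "tau": joint torques, N m; "tcp_pos": TCP position; "orientation": TCP orientation; "wrist_force": force on the tool from outside, world axes, zero at the start; "ft_torque": the same for the moment, N m; "finger_gap": finger opening in m.
Only numpy, scipy, OpenCV 4.12 (cv2) and the standard library are available. Lean on these libraries where they do the work, as an engineer would, in place of code of your own. Each camera call takes 0.05 s, during which the arm holds its last target.

## Working session

There is one attempt and no reset: what is moved stays moved. The work goes in short steps, Python scripts to look and compute and a tool call to move; the robot and the scene stay as the last step left them, time stands still between calls to the robot, and variables do not carry over. Pictures are saved under pics/ and viewed, and the job is handed in when it is done.

Besides the shell and the picture viewer there is one more tool, called after ">>>" in YAML: its name, and indented under it one key for each argument. drive_tool: Moves the arm, as the interface text tells. Its arguments: {"type":"object","properties":{"plan":{"type":"string"},"grip_force":{"type":"number"}},"required":["plan"]}

```bash
ls; mkdir -p pics
python3 - <<'E'
from workcell import monitor,cams,job,env
import cv2,numpy as np
s=monitor.get_state();print(s)
for n in("scene","top"):
    p,d=cams.read_camera(n);c=cams.calibration(n);print(n,c)
    cv2.imwrite(f"pics/{n}0.png",p[:,:,::-1]);np.savez(f"{n}0.npz",p=p,d=d)
print(env.finger_overhang)
E
```

```text
pics
{'clock': 0.0, 'joint_pos': array([-1.39960659e+00,  3.14034374e-01,  4.49698380e-02,  1.30361613e+00,
        3.41224384e-05,  1.43118190e+00]), 'qvel': array([ 0.00136997, -0.00056066,  0.00100687,  0.00044885,  0.0013645 ,
        0.00035161]), 'tau': array([ 6.60742589e-04, -4.80626392e+01,  2.98532653e+01,  1.93888927e-02,
       -2.83114366e-05, -1.19567468e-05]), 'tcp_pos': array([ 0.17575845, -0.54697521,  0.25238578]), 'orientation': array([ 0.57183536, -0.57089085,  0.41705591, -0.41611577]), 'wrist_force': array([0.83877569, 0.39073451, 0.40122022]), 'ft_torque': array([ 0.02939023, -0.04101257, -0.01194323]), 'finger_gap': 0.08535314043939671}
scene {'fx': 473.92918834978923, 'fy': 473.92918834978923, 'cx': 317.43002021118576, 'cy': 205.39651498216483, 'R': array([[-0.96629596, -0.25730879, -0.00801881],
       [-0.15156759,  0.59382171, -0.79019178],
       [ 0.20808503, -0.76234373, -0.61280719]]), 't': array([0.5578997 , 0.25729   , 1.55723808])}
top {'fx': 516.0261529889285, 'fy': 516.0261529889285, 'cx': 320.58228678967816, 'cy': 200.847385022614, 'R': array([[ 0.02011387, -0.99977415,  0.00686176],
       [-0.99051131, -0.02085982, -0.13583889],
       [ 0.13595134, -0.00406441, -0.99070718]]), 't': array([-0.00948201,  0.60679385,  1.66963484])}
0.022
```

View pics/scene0.png

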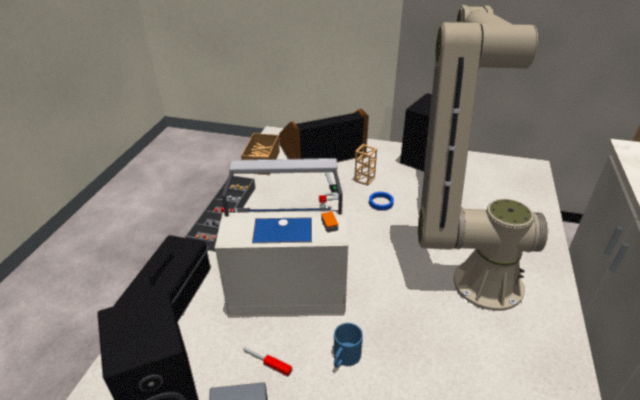

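View pics/top0.png

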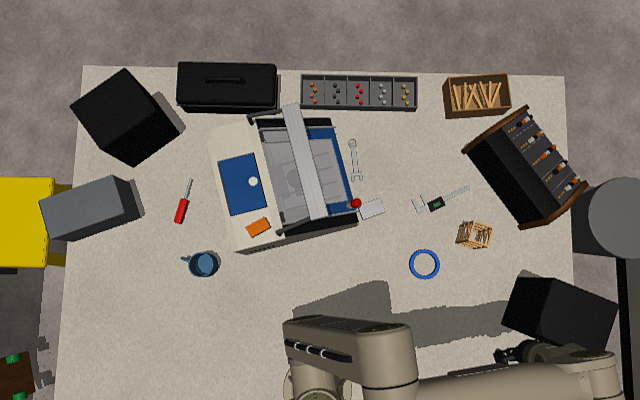

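```bash
cat > h.py <<'E'
import numpy as np,cv2
from workcell import monitor,cams,env
from scipy.spatial.transform import Rotation as Ro
def C(n):return cams.calibration(n)
def ray(n,u,v):
    c=C(n);d=c["R"].T@np.array([(u-c["cx"])/c["fx"],(v-c["cy"])/c["fy"],1]);o=-c["R"].T@c["t"];return o,d
def onz(n,u,v,z):
    o,d=ray(n,u,v);return o+d*(z-o[2])/d[2]
def dep(n,u,v,D):
    o,d=ray(n,u,v);return o+d*D
def two(p,q):
    o1,d1=ray("scene",*p);o2,d2=ray("top",*q)
    A=np.stack([d1,-d2],1);s=np.linalg.lstsq(A,o2-o1,rcond=None)[0]
    a=o1+d1*s[0];b=o2+d2*s[1];return (a+b)/2,np.linalg.norm(a-b)
def proj(n,X):
    c=C(n);x=c["R"]@X+c["t"];return c["fx"]*x[0]/x[2]+c["cx"],c["fy"]*x[1]/x[2]+c["cy"]
def mask(p,lo,hi):
    return cv2.inRange(cv2.cvtColor(p,cv2.COLOR_RGB2HSV),np.array(lo),np.array(hi))
def blobs(m,amin=15):
    n,l,s,c=cv2.connectedComponentsWithStats(m)
    return [(s[i],c[i],l==i) for i in range(1,n) if s[i][4]>=amin]
E
python3 - <<'E'
from h import *
for n in("top","scene"):
    z=np.load(n+"0.npz");p,d=z["p"],z["d"]
    for nm,lo,hi in(("red",(0,150,90),(6,255,255)),("red2",(174,150,90),(180,255,255)),("blue",(100,150,40),(120,255,255)),("orange",(7,180,150),(20,255,255))):
        for s,c,m in blobs(mask(p,lo,hi)):
            if s[4]>12:
                dd=np.median(d[m]);print(n,nm,s,c.round(1),dep(n,*c,dd).round(3))
    cv2.imwrite(f"pics/{n}crop.png",cv2.resize(p[(90 if n=="top" else 140):(270 if n=="top" else 330),(190 if n=="top" else 180):(430 if n=="top" else 420),::-1],None,fx=3.3,fy=3.1,interpolation=cv2.INTER_CUBIC))
E
```

```text
top red [174 199  13  25 177] [180.2 210.7] [0.566 0.47  0.026]
top red [350 199  11   9  70] [355.6 202.8] [ 0.585 -0.104  0.175]
top blue [307 128  49  86 750] [333.4 166.8] [ 0.702 -0.035  0.144]
top blue [ 218  153   48   63 1889] [241.7 184.1] [0.616 0.228 0.293]
top blue [410 250  30  29 288] [424.4 263.9] [ 0.406 -0.344  0.023]
top orange [246 217  24  20 240] [257.5 226.7] [0.493 0.176 0.318]
scene red [320 196   6   7  39] [322.5 198.8] [ 0.583 -0.093  0.173]
scene red [263 355  29  20 283] [277.2 364.6] [0.564 0.476 0.024]
scene blue [370 192  23  17 193] [381.  200.4] [ 0.405 -0.334  0.022]
scene blue [ 253  219   58   23 1167] [282.4 230.3] [0.615 0.232 0.294]
scene orange [322 212  15  14 149] [329.1 218.7] [0.493 0.18  0.319]
```

View pics/topcrop.png

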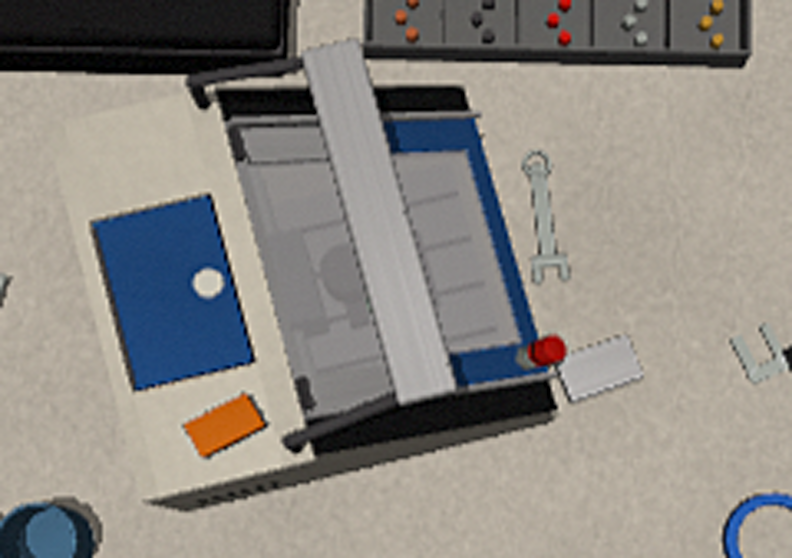

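View pics/scenecrop.png

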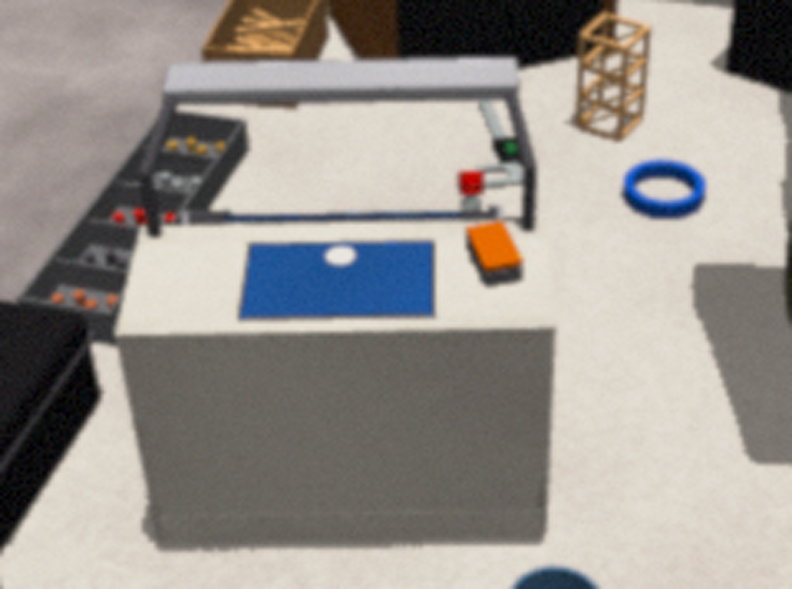

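Run:
```python
from h import *
z=np.load("top0.npz");p,d=z["p"],z["d"]
zs=np.load("scene0.npz");ps,ds=zs["p"],zs["d"]
def lid(n,p):
    b=max((x for x in blobs(mask(p,(100,150,40),(120,255,255))) if (n=="top" and abs(x[1][0]-241)<9) or (n=="scene" and abs(x[1][0]-282)<9)),key=lambda x:x[0][4])
    ys,xs=np.nonzero(b[2]);W=np.array([onz(n,u,v,.293)[:2] for u,v in zip(xs,ys)]).astype(np.float32)
    r=cv2.minAreaRect(W*1000);print(n,r);return cv2.boxPoints(r)
for n,q in(("top",p),("scene",ps)):print(lid(n,q).round(0))
# mark
for n,q,(x0,x1,y0,y1) in(("top",p,(243,263,171,192)),("scene",ps,(272,295,217,228))):
    b=mask(q[y0:y1,x0:x1],(0,0,150),(180,70,255))
    for s,c,m in blobs(b,10):print(n,"mark",s,c+[x0,y0],onz(n,*(c+[x0,y0]),.293).round(4))
# light bar from depth: points at z .38-.40
for n,D in(("top",d),("scene",ds)):
    v,u=np.mgrid[0:400,0:640];c=C(n)
    P=np.stack([(u-c["cx"])/c["fx"]*D,(v-c["cy"])/c["fy"]*D,D],-1)
    W=(P-c["t"])@c["R"]
    np.save(n+"W.npy",W)
    m=(W[...,2]>.385)&(W[...,2]<.41)&(W[...,0]>.4)&(W[...,0]<.95)&(abs(W[...,1])<.25)
    r=cv2.minAreaRect((W[m][:,:2]*1000).astype(np.float32));print(n,"bar",m.sum(),r,np.median(W[m][:,2]))
    m=(W[...,2]>.286)&(W[...,2]<.30)&(W[...,0]>.35)&(W[...,0]<.95)&(abs(W[...,1])<.4)
    r=cv2.minAreaRect((W[m][:,:2]*1000).astype(np.float32));print(n,"roof",m.sum(),r,np.median(W[m][:,2]))
print(two((322.5,198.8),(355.6,202.8)))
```

```text
top ((616.4370727539062, 228.01446533203125), (159.09423828125, 101.92325592041016), 15.906476974487305)
[[526. 255.]
 [554. 157.]
 [707. 201.]
 [679. 299.]]Traceback (most recent call last):
  File "<stdin>", line 8, in <module>
  File "<stdin>", line 6, in lid
  File "h.py", line 8, in onz
    o,d=ray(n,u,v);return o+d*(z-o[2])/d[2]
        ~~~^^^^^^^
  File "h.py", line 6, in ray
    c=C(n);d=c["R"].T@np.array([(u-c["cx"])/c["fx"],(v-c["cy"])/c["fy"],1]);o=-c["R"].T@c["t"];return o,d
  File "h.py", line 4, in C
    def C(n):return cams.calibration(n)
                    ~~~~~~~~~~~~~~~~^^^
ValueError: time passes only in moves, steps and waits
```

```bash
sed -i 's/^def C(n).*/import functools\n@functools.lru_cache(None)\ndef C(n):return cams.calibration(n)/' h.py
cat > a.py <<'E'
from h import *
z=np.load("top0.npz");p,d=z["p"],z["d"]
zs=np.load("scene0.npz");ps,ds=zs["p"],zs["d"]
def lid(n,p):
    b=max((x for x in blobs(mask(p,(100,150,40),(120,255,255))) if (n=="top" and abs(x[1][0]-241)<9) or (n=="scene" and abs(x[1][0]-282)<9)),key=lambda x:x[0][4])
    ys,xs=np.nonzero(b[2]);W=np.array([onz(n,u,v,.293)[:2] for u,v in zip(xs,ys)]).astype(np.float32)
    r=cv2.minAreaRect(W*1000);print(n,r);return cv2.boxPoints(r)
for n,q in(("top",p),("scene",ps)):print(lid(n,q).round(0))
for n,q,(x0,x1,y0,y1) in(("top",p,(243,263,171,192)),("scene",ps,(272,295,217,228))):
    b=mask(q[y0:y1,x0:x1],(0,0,150),(180,70,255))
    for s,c,m in blobs(b,10):print(n,"mark",s,c+[x0,y0],onz(n,*(c+[x0,y0]),.293).round(4))
for n,D in(("top",d),("scene",ds)):
    v,u=np.mgrid[0:400,0:640];c=C(n)
    P=np.stack([(u-c["cx"])/c["fx"]*D,(v-c["cy"])/c["fy"]*D,D],-1)
    W=(P-c["t"])@c["R"]
    np.save(n+"W.npy",W)
    m=(W[...,2]>.385)&(W[...,2]<.41)&(W[...,0]>.4)&(W[...,0]<.95)&(abs(W[...,1])<.25)
    r=cv2.minAreaRect((W[m][:,:2]*1000).astype(np.float32));print(n,"bar",m.sum(),r,np.median(W[m][:,2]))
    m=(W[...,2]>.286)&(W[...,2]<.30)&(W[...,0]>.35)&(W[...,0]<.95)&(abs(W[...,1])<.4)
    r=cv2.minAreaRect((W[m][:,:2]*1000).astype(np.float32));print(n,"roof",m.sum(),r,np.median(W[m][:,2]))
print(two((322.5,198.8),(355.6,202.8)))
E
python3 a.py
```

```text
top ((616.4370727539062, 228.01446533203125), (159.09423828125, 101.92325592041016), 15.906476974487305)
[[526. 255.]
 [554. 157.]
 [707. 201.]
 [679. 299.]]
scene ((616.6616821289062, 227.7415771484375), (156.1502685546875, 95.04682922363281), 15.578855514526367)
[[529. 253.]
 [554. 161.]
 [705. 203.]
 [679. 294.]]
top mark [16  0  4 15 36] [261.05555556 176.11111111] [0.6397 0.1745 0.293 ]
top mark [ 6  6  9  9 63] [252.57142857 180.9047619 ] [0.6254 0.198  0.293 ]
scene mark [ 0  0 23  9 87] [282.25287356 220.13793103] [0.6295 0.1888 0.293 ]
top bar 2238 ((663.50439453125, 64.85871887207031), (320.08355712890625, 85.61567687988281), 17.133956909179688) 0.3940794193881638
top roof 6426 ((624.1570434570312, 209.3464813232422), (362.4069519042969, 182.42367553710938), 15.840777397155762) 0.29232723147486406
scene bar 1227 ((662.2759399414062, 62.262542724609375), (320.4481506347656, 89.9378433227539), 11.945585250854492) 0.3943752369212506
scene roof 4454 ((621.274169921875, 213.21682739257812), (362.8431396484375, 184.88363647460938), 17.08070945739746) 0.2928066091389002
(array([ 0.58583753, -0.10435551,  0.16409468]), np.float64(0.0007996001962265954))
```

```bash
cat > b.py <<'E'
from h import *
th=np.deg2rad(105.9);mx=np.array([np.cos(th),np.sin(th),0]);my=np.array([-np.sin(th),np.cos(th),0])
a=.66;mz=np.array([0,0,1.]);U=np.cos(a)*mx+np.sin(a)*mz;N=-np.sin(a)*mx+np.cos(a)*mz
z=np.load("top0.npz");p=z["p"];W=np.load("topW.npy");Ws=np.load("sceneW.npy");ps=np.load("scene0.npz")["p"]
m=(W[...,2]>.385)&(W[...,2]<.405)&(W[...,0]>.4)&(W[...,0]<.95)&(abs(W[...,1])<.25)
sx=W[m]@mx;sy=W[m]@my;print("bar x pct",np.percentile(sx,[1,5,25,50,75,95,99]).round(4),"y",np.percentile(sy,[.5,50,99.5]).round(4))
m=(W[...,2]>.286)&(W[...,2]<.30)&(W[...,0]>.35)&(W[...,0]<.95)&(W[...,1]>.05)&(W[...,1]<.4)
sx=W[m]@mx;sy=W[m]@my;print("roof x pct",np.percentile(sx,[1,2,5,50,95,99,99.5]).round(4),"y",np.percentile(sy,[.5,50,99.5]).round(4))
print("mark",np.array([.6254,.198,0])@mx)
for n,q,w in(("top",p,W),("scene",ps,Ws)):
    k=mask(q,(0,120,50),(8,255,255))
    b=[x for x in blobs(k) if (abs(x[1][0]-(355 if n=="top" else 322))<8 and abs(x[1][1]-200)<9)][0]
    P=w[b[2]];L=np.stack([P@U,P@my,P@N],1)*1000
    L=L[np.lexsort((L[:,2],))];print(n,len(L));print(L[::3].round(0).astype(int).tolist());print(L.min(0),L.max(0))
E
python3 b.py
```

```text
bar x pct [-0.1587 -0.1565 -0.1464 -0.1338 -0.1212 -0.1111 -0.1069] y [-0.8137 -0.6513 -0.4979]
roof x pct [-0.039  -0.0359 -0.0304  0.0438  0.1132  0.1193  0.12  ] y [-0.8353 -0.6608 -0.478 ]
mark 0.01909068392049661
top 83
[[-215, -538, 188], [-93, -533, 276], [-92, -542, 281], [-90, -539, 282], [-94, -534, 285], [-87, -534, 288], [-93, -543, 289], [-96, -542, 291], [-95, -525, 294], [-91, -528, 295], [-95, -543, 297], [-99, -533, 298], [-111, -544, 298], [-104, -526, 299], [-104, -538, 300], [-106, -535, 300], [-104, -541, 301], [-106, -547, 301], [-108, -531, 301], [-114, -537, 302], [-89, -540, 302], [-116, -533, 303], [-93, -542, 303], [-97, -532, 304], [-98, -535, 305], [-100, -544, 305], [-102, -537, 306], [-107, -530, 307]]
[-214.91950557 -548.33446643  187.71297148] [ -84.7428984  -522.78687212  308.47741489]
scene 48
[[1552, -567, 266], [-93, -537, 278], [-89, -530, 282], [-95, -540, 282], [-87, -533, 285], [-92, -540, 285], [-88, -533, 289], [-88, -540, 289], [-88, -530, 292], [-90, -533, 292], [-92, -526, 295], [-93, -536, 296], [-98, -547, 296], [-85, -540, 299], [-98, -543, 299], [-95, -529, 302]]
[-101.78525817 -567.03702376  266.12736594] [1552.44513272 -525.80724671  302.52396535]
```

```bash
cat >> h.py <<'E'
th=np.deg2rad(105.9);mx=np.array([np.cos(th),np.sin(th),0]);my=np.array([-np.sin(th),np.cos(th),0])
_a=.66;mz=np.array([0,0,1.]);U=np.cos(_a)*mx+np.sin(_a)*mz;N=-np.sin(_a)*mx+np.cos(_a)*mz
M0=-.0692*mx-.656*my
KN=-.102*U-.536*my+.289*N
RK=np.stack([-U,-N,-my],1)
def go(T,R=None,tw=0):
    s=monitor.get_state();q=s["orientation"];Rt=Ro.from_quat([q[1],q[2],q[3],q[0]]).as_matrix()
    print("t",round(s["clock"],2),"tcp",s["tcp_pos"].round(4),"gap",round(s["finger_gap"],4),"F",s["wrist_force"].round(1),"q",s["joint_pos"].round(2))
    print("machine",((np.array(s["tcp_pos"])-M0)@np.stack([mx,my,mz],1)*1000).round(1),"knobframe UyN",((np.array(s["tcp_pos"])-KN)@np.stack([U,my,N],1)*1000).round(1))
    if T is not None:
        T=np.array(T);print("shift tool",(Rt.T@(T-s["tcp_pos"])*1000).round(1),"world",((T-s["tcp_pos"])*1000).round(1))
    if R is not None: print("rot deg tool",np.rad2deg(Ro.from_matrix(Rt.T@R).as_rotvec()).round(1))
E
python3 - <<'E'
from h import *
print("KN",KN,proj("top",KN),proj("scene",KN),M0)
pre=KN+.10*N; print(pre)
go(pre,RK)
W=np.load("topW.npy")
for nm,(u,v) in dict(tower=(475,235),cal=(440,200),billet=(371,208)).items():print(nm,W[v-3:v+4,u-3:u+4].reshape(-1,3).max(0),np.median(W[v-3:v+4,u-3:u+4].reshape(-1,3),0))
# silhouette check
for n in("top","scene"):
    q=np.array([proj(n,KN+h*N+.014*(np.cos(t)*U+np.sin(t)*my)) for h in(-.014,.014) for t in np.arange(0,6.28,.3)])
    print(n,q.min(0),q.max(0))
E
```

```text
KN [ 0.5861118  -0.10106589  0.16576984] (np.float64(354.5894294945275), np.float64(202.74605720855624)) (np.float64(322.0752200362576), np.float64(198.93754737582324)) [ 0.64986028  0.11316475 -0.        ]
[ 0.60290871 -0.16003188  0.24476906]
t 0.1 tcp [ 0.1758 -0.547   0.2525] gap 0.0859 F [-0.9 -0.3  0.3] q [-1.4   0.31  0.05  1.3  -0.    1.43]
machine [-505.   636.8  252.5] knobframe UyN [-196.8  516.8  262.5]
shift tool [-237.8    8.2  525. ] world [427.1 387.   -7.7]
rot deg tool [ 0.6  1.8 37.7]
tower [ 0.51754183 -0.50894975  0.024588  ] [ 0.50728323 -0.5204503   0.0009449 ]
cal [ 0.63520909 -0.38949257  0.02188431] [ 0.62254431 -0.40015065  0.00964974]
billet [ 0.59973167 -0.15555069  0.03571275] [ 0.58861126 -0.16612833  0.02467089]
top [348.17149475 197.15967314] [361.02479283 208.29162188]
scene [318.01712992 194.81483132] [326.14925545 203.01765725]
```

>>> drive_tool:
  plan: "0.4 -20 -20 44 0 0 0; 0.4 -20 -20 44 0 0 0; 0.4 -20 -10 44 0 0 0; 0.4 -20 -10 44 0 0 0; 0.4 -20 -10 44 0 0 0; 0.4 -20 -5 44 0 0 0"
  grip_force: 60

```text
clock: 0.85
tcp_pos: [0.3939, -0.3487, 0.3263]
orientation: [0.571, -0.568, 0.421, -0.417]
wrist_force: [0.1, -1.0, -0.7]
finger_gap: 0.0599
```

```bash
python3 -c "
from h import *
go(KN+.1*N,RK)"
```

```text
t 0.85 tcp [ 0.3939 -0.3487  0.3263] gap 0.0599 F [ 0.1 -1.  -0.7] q [-0.88  0.21  0.09  1.46  0.    1.96]
machine [-374.1  372.7  326.3] knobframe UyN [-48.1 252.7 240.6]
shift tool [-117.1   82.6  255.7] world [209.  188.6 -81.5]
rot deg tool [ 0.5  1.4 37.3]
```

>>> drive_tool:
  plan: "0.4 -18 0 43 0 0 0; 0.4 -18 0 43 0 0 0; 0.4 -18 0 43 0 0 0; 0.4 -18 0 43 0 0 0; 0.4 -18 0 43 0 0 0; 0.4 -18 0 43 0 0 0"

```text
clock: 1.6
tcp_pos: [0.6138, -0.1611, 0.3254]
orientation: [0.571, -0.568, 0.422, -0.416]
wrist_force: [1.1, -0.1, 0.4]
finger_gap: 0.0597
```

>>> drive_tool:
  plan: "0.4 0 0 0 0 0 9; 0.4 0 0 0 0 0 9; 0.4 0 0 0 0 0 9; 0.4 0 0 0 0 1 9; 0.4 0 0 0 0 0 0"

```text
clock: 2.22
tcp_pos: [0.6175, -0.1552, 0.3191]
orientation: [0.669, -0.404, 0.587, -0.211]
wrist_force: [-0.2, -0.8, -1.7]
finger_gap: 0.0597
```

```bash
python3 -c "
from h import *
go(KN+.1*N,RK)"
```

```text
t 2.23 tcp [ 0.6175 -0.1552  0.3191] gap 0.0597 F [-0.2 -0.8 -1.7] q [-0.55  0.92  1.05  2.24  0.41  2.18]
machine [-249.2  104.6  319.1] knobframe UyN [ 46.1 -15.4 158.3]
shift tool [ 46.1  58.6 -14.3] world [-14.6  -4.8 -74.3]
rot deg tool [ 1.4  0.4 -0.1]
```

>>> drive_tool:
  plan: "0.4 23 15 -7 0.7 0 0; 0.4 23 15 -7 0.7 0 0; 0.4 0 15 0 0 0 0; 0.4 0 13 0 0 0 0; 0.4 0 0 0 0 0 0"

```text
clock: 2.85
tcp_pos: [0.6047, -0.1582, 0.2494]
orientation: [0.676, -0.402, 0.575, -0.226]
wrist_force: [0.1, 0.3, -0.1]
finger_gap: 0.0597
```

```bash
python3 -c "
from h import *
go(KN+.1*N,RK)
p,d=cams.read_camera('top');cv2.imwrite('pics/t1.png',cv2.resize(p[90:290,220:480,::-1],None,fx=3,fy=3))
p,d=cams.read_camera('scene');cv2.imwrite('pics/s1.png',cv2.resize(p[60:260,200:460,::-1],None,fx=3,fy=3))"
```

```text
t 2.85 tcp [ 0.6047 -0.1582  0.2494] gap 0.0597 F [ 0.1  0.3 -0.1] q [-0.57  0.8   0.67  1.94  0.41  2.17]
machine [-248.6  117.8  249.4] knobframe UyN [  3.9  -2.2 102.9]
shift tool [ 3.7  2.9 -2.3] world [-1.8 -1.8 -4.6]
rot deg tool [-0.4  1.   1.3]
```

View pics/t1.png

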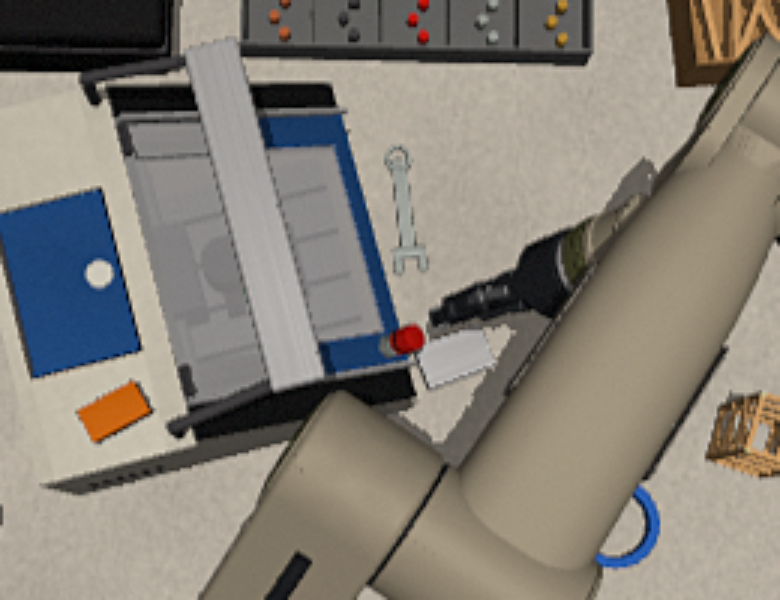

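View pics/s1.png

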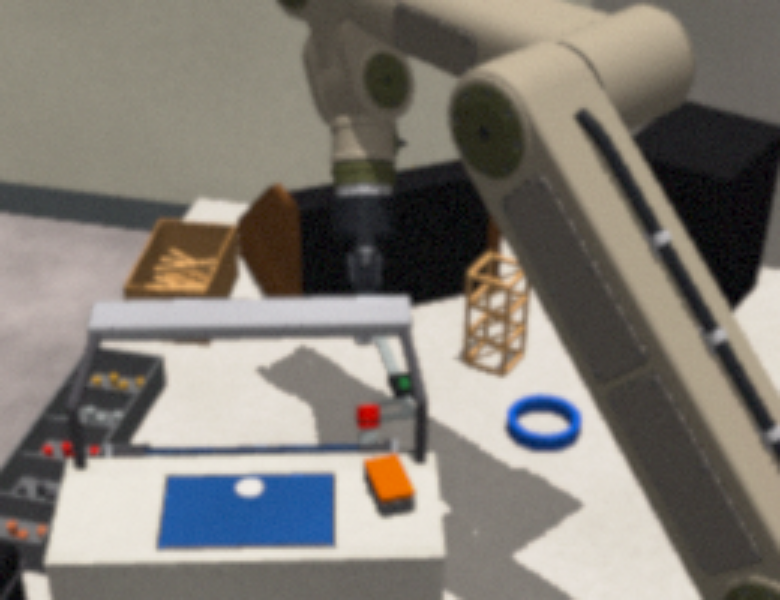

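>>> drive_tool:
  plan: "0.4 4 15 -2.5 -0.4 1 1.3; 0.4 0 20 0 0 0 0; 0.4 0 20 0 0 0 0; 0.4 0 0 0 0 0 0"

```text
clock: 3.45
tcp_pos: [0.5947, -0.1302, 0.2022]
orientation: [0.672, -0.395, 0.586, -0.222]
wrist_force: [0.5, -0.4, 0.5]
finger_gap: 0.0597
```

```bash
python3 -c "
from h import *
go(KN+.006*N,RK)
p,d=cams.read_camera('top');cv2.imwrite('pics/t2.png',cv2.resize(p[150:250,290:420,::-1],None,fx=6,fy=6))
"
```

```text
t 3.45 tcp [ 0.5947 -0.1302  0.2022] gap 0.0597 F [ 0.5 -0.4  0.5] q [-0.54  0.77  0.49  1.8   0.43  2.21]
machine [-218.9  119.7  202.2] knobframe UyN [-1.6 -0.3 47.4]
shift tool [-1.7 41.4 -0.4] world [ -7.6  25.6 -31.7]
rot deg tool [-0.2 -0.   0.1]
```

View pics/t2.png

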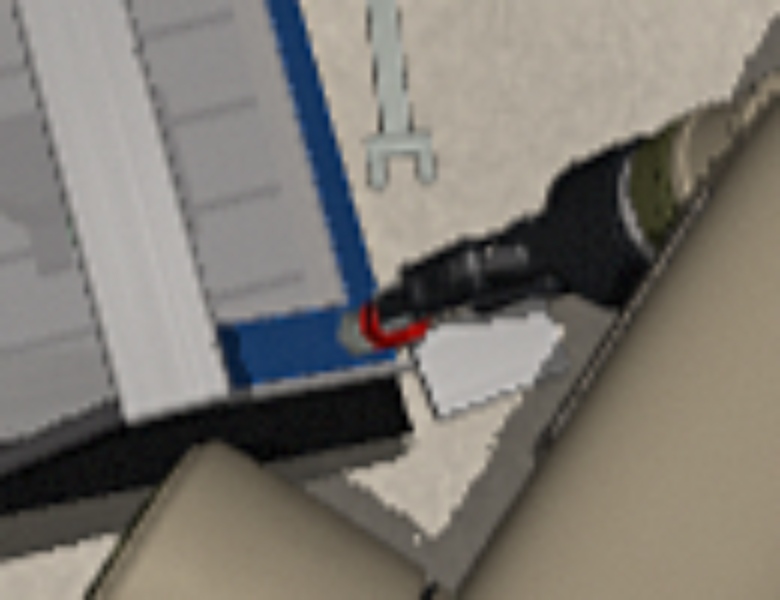

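```bash
python3 -c "
from h import *
s=monitor.get_state();q=s['orientation'];R=Ro.from_quat([q[1],q[2],q[3],q[0]]).as_matrix()
for nm,l in(('tip-x',(-.035,.015,0)),('tip-x z+',(-.035,.015,.011)),('tip-x z-',(-.035,.015,-.011))):
  u=np.array(proj('top',s['tcp_pos']+R@np.array(l)));print(nm,(u-[290,150])*6)
u=np.array(proj('top',KN));print((u-[290,150])*6)
"
```

```text
tip-x [382.5983036 306.0059884]
tip-x z+ [376.84623166 284.79556901]
tip-x z- [388.3608419  327.25500183]
[387.53657697 316.47634325]
```

>>> drive_tool:
  plan: "0.4 -1.5 14 -2 0 0 0; 0.4 0 14 0 0 0 0; 0.4 0 12 0 0 0 0; 0.4 0 0 0 0 0 0"

```text
clock: 4.0
tcp_pos: [0.5875, -0.1086, 0.1726]
orientation: [0.672, -0.395, 0.585, -0.224]
wrist_force: [0.2, -0.4, -0.1]
finger_gap: 0.0599
```

```bash
python3 -c "
from h import *
go(KN+.006*N,RK)
p,d=cams.read_camera('top');cv2.imwrite('pics/t3.png',cv2.resize(p[150:250,290:420,::-1],None,fx=6,fy=6))
p,d=cams.read_camera('scene');cv2.imwrite('pics/s3.png',cv2.resize(p[130:230,260:390,::-1],None,fx=6,fy=6))
"
```

```text
t 4.0 tcp [ 0.5875 -0.1086  0.1726] gap 0.0599 F [ 0.2 -0.4 -0.1] q [-0.52  0.74  0.36  1.69  0.44  2.23]
machine [-196.2  120.7  172.6] knobframe UyN [-1.9  0.7 10.1]
shift tool [-1.9  4.1  0.7] world [-0.4  4.  -2.1]
rot deg tool [-0.4 -0.1  0.3]
```

View pics/t3.png

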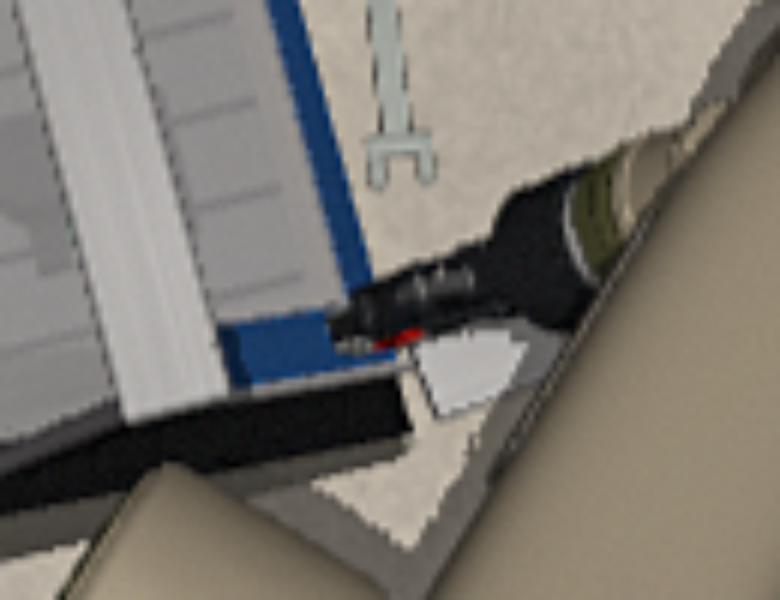

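View pics/s3.png

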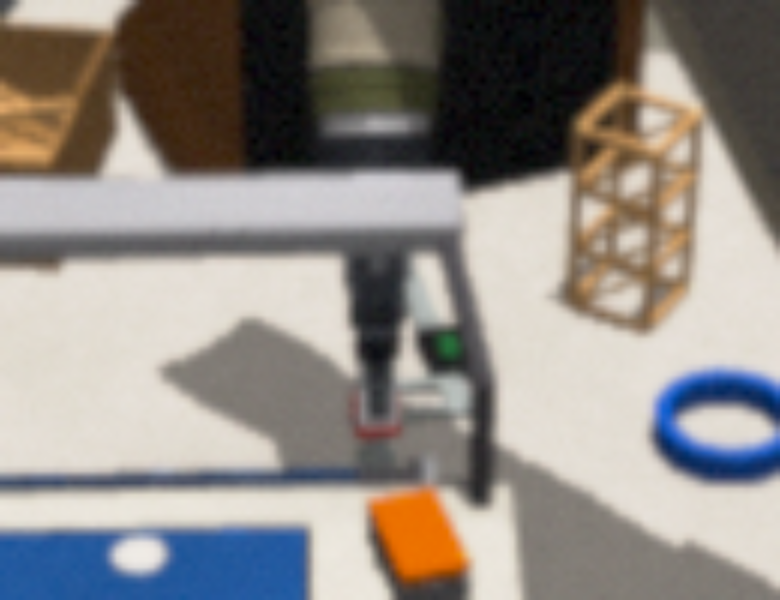

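>>> drive_tool:
  plan: "0.4 -2 2 0 0 0 0; -1 0 0 0 0 0 0; -1 0 0 0 0 0 0; -1 0 0 0 0 0 0; -1 0 0 0 0 0 0"
  grip_force: 60

```text
clock: 4.72
tcp_pos: [0.5883, -0.1091, 0.173]
orientation: [0.673, -0.396, 0.583, -0.227]
wrist_force: [0.6, -2.1, -1.9]
finger_gap: 0.0261
```

```bash
python3 -c "
from h import *
go(None,RK)"
```

```text
t 4.72 tcp [ 0.5883 -0.1091  0.173 ] gap 0.0261 F [ 0.6 -2.1 -1.9] q [-0.52  0.74  0.36  1.69  0.44  2.23]
machine [-196.9  120.1  173. ] knobframe UyN [-2.1  0.1 10.8]
rot deg tool [-0.6 -0.   0.6]
```

>>> drive_tool:
  plan: "-1 0 -5 0 0 0 0; -1 0 -5 0 0 0 0; -1 0 0 0 0 0 0"
  grip_force: 90

```text
clock: 5.1
tcp_pos: [0.5895, -0.1136, 0.1786]
orientation: [0.672, -0.395, 0.584, -0.225]
wrist_force: [-0.2, 4.0, -9.0]
finger_gap: 0.0253
```

```bash
python3 -c "
from h import *
go(None,RK)"
```

```text
t 5.1 tcp [ 0.5895 -0.1136  0.1786] gap 0.0253 F [-0.2  4.  -9. ] q [-0.53  0.74  0.39  1.71  0.44  2.23]
machine [-201.5  120.2  178.6] knobframe UyN [-2.3  0.2 18.1]
rot deg tool [-0.4 -0.1  0.4]
```

>>> drive_tool:
  plan: "-1 0 -4 0 0 0 0; -1 0 -3 0 0 0 0; -1 0 0 0 0 0 0"

```text
clock: 5.48
tcp_pos: [0.5906, -0.117, 0.1833]
orientation: [0.672, -0.396, 0.585, -0.224]
wrist_force: [1.8, 4.1, -11.2]
finger_gap: 0.0254
```

```bash
python3 -c "
from h import *
go(None,RK)"
```

```text
t 5.47 tcp [ 0.5906 -0.117   0.1833] gap 0.0254 F [  1.8   4.1 -11.2] q [-0.53  0.75  0.41  1.73  0.44  2.22]
machine [-205.2  120.1  183.3] knobframe UyN [-2.4  0.1 24. ]
rot deg tool [-0.3 -0.1  0.3]
```

>>> drive_tool:
  plan: "-1 -5 -0.5 0 0 0 0; -1 -8 -0.5 0 0 0 0; -1 -8 0 0 0 0 0"

```text
clock: 5.85
tcp_pos: [0.586, -0.1012, 0.1968]
orientation: [0.672, -0.396, 0.585, -0.224]
wrist_force: [2.0, 3.2, -12.0]
finger_gap: 0.0257
```

```bash
python3 -c "
from h import *
go(None,RK)"
```

```text
t 5.85 tcp [ 0.586  -0.1012  0.1968] gap 0.0257 F [  2.    3.2 -12. ] q [-0.51  0.72  0.38  1.73  0.45  2.24]
machine [-188.7  120.1  196.8] knobframe UyN [18.9  0.1 24.6]
rot deg tool [-0.3 -0.1  0.3]
```

>>> drive_tool:
  plan: "-1 -12 0 0 0 0 0; -1 -12 0 0 0 0 0; -1 -12 0 0 0 0 0; -1 -12 0 0 0 0 0"

```text
clock: 6.35
tcp_pos: [0.5747, -0.0616, 0.2287]
orientation: [0.672, -0.396, 0.584, -0.224]
wrist_force: [3.1, 3.4, -12.3]
finger_gap: 0.026
```

```bash
python3 -c "
from h import *
go(None,RK)"
```

```text
t 6.35 tcp [ 0.5747 -0.0616  0.2287] gap 0.026 F [  3.1   3.4 -12.3] q [-0.47  0.65  0.33  1.73  0.47  2.28]
machine [-147.5  120.2  228.7] knobframe UyN [71.   0.2 24.6]
rot deg tool [-0.3 -0.   0.4]
```

Joint ranges stay comfortable. Look before going under the bar's front.

```bash
python3 -c "
from h import *
p,d=cams.read_camera('top');cv2.imwrite('pics/t4.png',cv2.resize(p[110:280,230:450,::-1],None,fx=3.5,fy=3.5))
p,d=cams.read_camera('scene');cv2.imwrite('pics/s4.png',cv2.resize(p[60:260,200:460,::-1],None,fx=3,fy=3))
"
```

```text
(no output)
```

View pics/t4.png

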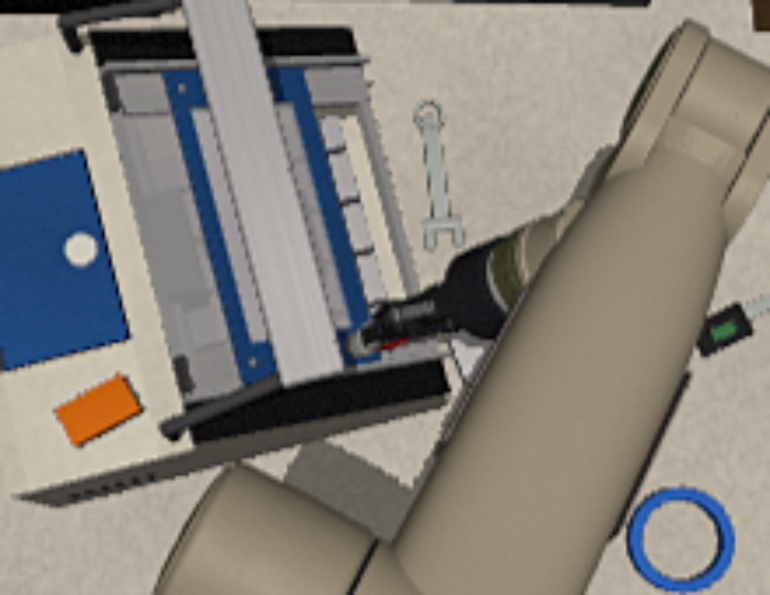

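View pics/s4.png

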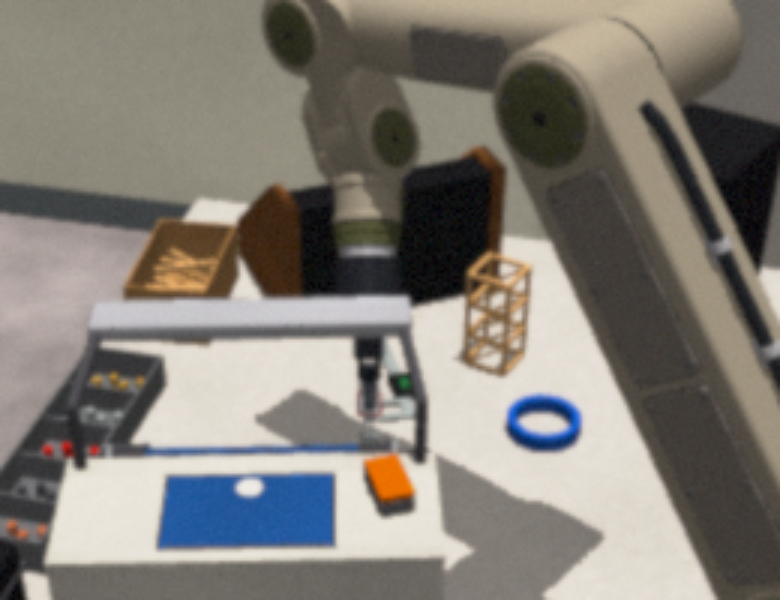

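>>> drive_tool:
  plan: "-1 -12 0 0 0 0 0; -1 -12 0 0 0 0 0; -1 -12 0 0 0 0 0; -1 -8 0 0 0 0 0; -1 0 0 0 0 0 0"

```text
clock: 7.08
tcp_pos: [0.5638, -0.0233, 0.2602]
orientation: [0.673, -0.396, 0.584, -0.223]
wrist_force: [2.0, 5.3, -11.6]
finger_gap: 0.0256
```

```bash
python3 -c "
from h import *
go(None,RK)"
```

```text
t 7.08 tcp [ 0.5638 -0.0233  0.2602] gap 0.0256 F [  2.    5.3 -11.6] q [-0.42  0.58  0.3   1.75  0.49  2.33]
machine [-107.6  120.2  260.2] knobframe UyN [121.8   0.2  25. ]
rot deg tool [-0.3  0.1  0.3]
```

>>> drive_tool:
  plan: "-1 -2.5 0 0 0 0 0; -1 0 0 0 0 0 0"

```text
clock: 7.32
tcp_pos: [0.5635, -0.0224, 0.261]
orientation: [0.672, -0.397, 0.583, -0.224]
wrist_force: [1.1, 3.0, -12.6]
finger_gap: 0.0252
```

```bash
python3 -c "
from h import *
go(None,RK);print(monitor.get_state()['wrist_force']@U)"
```

```text
t 7.33 tcp [ 0.5635 -0.0224  0.261 ] gap 0.0252 F [  1.1   3.  -12.6] q [-0.42  0.58  0.3   1.74  0.49  2.33]
machine [-106.7  120.2  261. ] knobframe UyN [123.    0.2  25. ]
rot deg tool [-0.3  0.1  0.6]
-5.6475085139114976
```

>>> drive_tool:
  plan: "-1 0 4 0 0 0 0; -1 0 4 0 0 0 0; -1 0 0 0 0 0 0"

```text
clock: 7.7
tcp_pos: [0.5622, -0.0176, 0.2545]
orientation: [0.672, -0.397, 0.583, -0.225]
wrist_force: [2.8, 1.7, -12.0]
finger_gap: 0.0257
```

```bash
python3 -c "
from h import *
go(None,RK);f=monitor.get_state()['wrist_force'];print(f@U,f@N)"
```

```text
t 7.7 tcp [ 0.5622 -0.0176  0.2545] gap 0.0257 F [  2.8   1.7 -12. ] q [-0.42  0.57  0.28  1.72  0.49  2.34]
machine [-101.7  120.2  254.5] knobframe UyN [123.    0.2  16.8]
rot deg tool [-0.3  0.1  0.5]
-6.638949308080801 -10.038141628999336
```

>>> drive_tool:
  plan: "-1 0 4 0 0 0 0; -1 0 2 0 0 0 0; -1 0 0 0 0 0 0"

```text
clock: 8.07
tcp_pos: [0.5612, -0.0142, 0.2501]
orientation: [0.672, -0.397, 0.583, -0.225]
wrist_force: [2.6, -0.3, -9.6]
finger_gap: 0.0254
```

```bash
python3 -c "
from h import *
go(None,RK);f=monitor.get_state()['wrist_force'];print(f@U,f@N)"
```

```text
t 8.07 tcp [ 0.5612 -0.0142  0.2501] gap 0.0254 F [ 2.6 -0.3 -9.6] q [-0.41  0.57  0.26  1.71  0.49  2.34]
machine [-98.2 120.2 250.1] knobframe UyN [123.    0.2  11.2]
rot deg tool [-0.4  0.1  0.6]
-6.701176510761454 -6.9378416589409495
```

>>> drive_tool:
  plan: "0.2 0 0 0 0 0 0; 0.2 0 0 0 0 0 0; 0.2 0 0 0 0 0 0; 0.2 0 -10 0 0 0 0; 0.2 0 -20 0 0 0 0; 0.2 0 -30 0 0 0 0; 0.2 0 0 0 0 0 0"

```text
clock: 8.95
tcp_pos: [0.5703, -0.0499, 0.3062]
orientation: [0.674, -0.395, 0.582, -0.226]
wrist_force: [0.3, 0.0, -0.4]
finger_gap: 0.0511
```

```bash
python3 -c "
from h import *
go(None,RK);f=monitor.get_state()['wrist_force'];print(f@U,f@N)
p,d=cams.read_camera('top');np.savez('top5.npz',p=p,d=d);cv2.imwrite('pics/t5.png',cv2.resize(p[110:280,230:450,::-1],None,fx=3.5,fy=3.5))
p,d=cams.read_camera('scene');np.savez('scene5.npz',p=p,d=d);cv2.imwrite('pics/s5.png',cv2.resize(p[60:260,200:460,::-1],None,fx=3,fy=3))
print(proj('top',KN+.125*U),proj('scene',KN+.125*U))
"
```

```text
t 8.95 tcp [ 0.5703 -0.0499  0.3062] gap 0.0511 F [ 0.3  0.  -0.4] q [-0.46  0.6   0.45  1.88  0.47  2.29]
machine [-135.   121.1  306.2] knobframe UyN [128.4   1.1  78.1]
rot deg tool [-0.6  0.1  0.5]
-0.27717238567795754 -0.25369398826429423
(np.float64(323.84524132621533), np.float64(207.78430864714548)) (np.float64(322.79249797615756), np.float64(198.39000926275236))
```

View pics/t5.png

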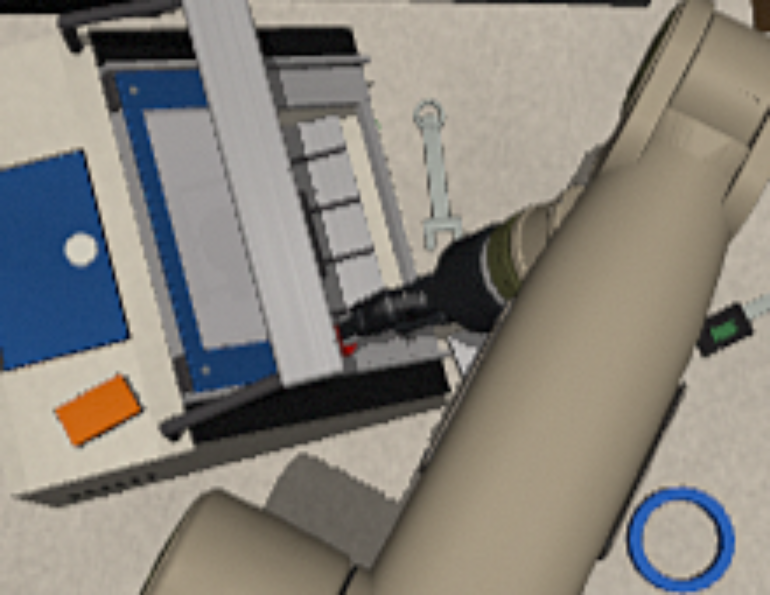

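View pics/s5.png

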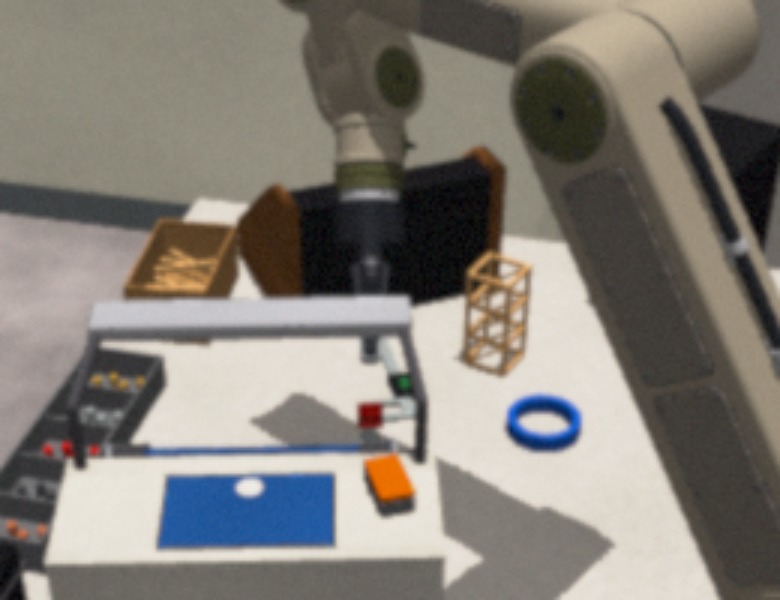

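>>> drive_tool:
  plan: "-1 15 -30 0 0 0 0; -1 15 -30 0 0 0 0; -1 15 -30 0 0 0 0; -1 20 -25 0 0 0 0; -1 0 0 0 0 0 0"

```text
clock: 9.68
tcp_pos: [0.6022, -0.1649, 0.3527]
orientation: [0.673, -0.396, 0.585, -0.22]
wrist_force: [-0.3, -0.4, 0.7]
finger_gap: -0.0004
```

```bash
python3 -c "
from h import *
MK=np.array([.6254,.198,.293])
RD=np.stack([-mx,-mz,-my],1)
go(MK+[0,0,.2],RD)
"
```

```text
t 9.68 tcp [ 0.6022 -0.1649  0.3527] gap -0.0004 F [-0.3 -0.4  0.7] q [-0.58  0.89  1.09  2.3   0.41  2.17]
machine [-254.4  122.   352.7] knobframe UyN [ 62.6   2.  188. ]
shift tool [-356.5   99.4  122.4] world [ 23.2 362.9 140.3]
rot deg tool [ -0.1   0.1 -37.8]
```

>>> drive_tool:
  plan: "-1 0 0 0 0 0 -9; -1 0 0 0 0 0 -10; -1 0 0 0 0 0 -9; -1 0 0 0 0 0 -9; -1 0 0 0 0 0 -1"

```text
clock: 10.3
tcp_pos: [0.5999, -0.1599, 0.3411]
orientation: [-0.561, 0.569, -0.424, 0.426]
wrist_force: [1.0, 0.6, 1.1]
finger_gap: -0.0002
```

```bash
python3 -c "
from h import *
MK=np.array([.6254,.198,.293])
RD=np.stack([-mx,-mz,-my],1)
go(MK+[0,0,.2],RD)
"
```

```text
t 10.3 tcp [ 0.5999 -0.1599  0.3411] gap -0.0002 F [1.  0.6 1.1] q [-0.38  0.41  0.4   1.56 -0.01  2.48]
machine [-248.9  122.8  341.1] knobframe UyN [ 59.8   2.8 175.5]
shift tool [-335.6 -155.5  122.4] world [ 25.5 357.9 151.9]
rot deg tool [0.4 0.2 0.5]
```

>>> drive_tool:
  plan: "-1 0 -40 0 0 0 0; -1 0 -40 0 0 5 0; -1 0 -40 0 0 5 0; -1 0 -40 0 0 0 0; -1 0 -20 0 0 0 0; -1 0 0 0 0 0 0"

```text
clock: 11.05
tcp_pos: [0.5925, -0.1541, 0.5073]
orientation: [-0.522, 0.528, -0.483, 0.465]
wrist_force: [0.3, -1.0, -0.8]
finger_gap: -0.0003
```

```bash
python3 -c "
from h import *
MK=np.array([.6254,.198,.293])
RD=np.stack([-mx,-mz,-my],1)
go(MK+[0,0,.2],RD)
"
```

```text
t 11.05 tcp [ 0.5925 -0.1541  0.5073] gap -0.0003 F [ 0.3 -1.  -0.8] q [-0.39  0.65  1.26  2.21  0.    2.65]
machine [-241.3  128.4  507.3] knobframe UyN [167.7   8.4 302.1]
shift tool [-346.6   17.4   69.1] world [ 32.9 352.1 -14.3]
rot deg tool [  1.2 -10.   -0.9]
```

>>> drive_tool:
  plan: "-1 0 12 0 0 -10 0; -1 0 12 0 0 -10 0; -1 0 0 0 0 -10 0; -1 0 0 0 0 -10 0; -1 0 0 0 0 -10 0; -1 0 0 0 0 0 0"

```text
clock: 11.8
tcp_pos: [0.5966, -0.1561, 0.4821]
orientation: [0.682, -0.675, 0.205, -0.193]
wrist_force: [-0.0, -0.4, 0.3]
finger_gap: 0.0001
```

```bash
python3 -c "
from h import *
MK=np.array([.6254,.198,.293])
RD=np.stack([-mx,-mz,-my],1)
RD=RD@Ro.from_rotvec([0,np.deg2rad(-45),0]).as_matrix()
go(MK+[0,0,.19],RD)
"
```

```text
t 11.8 tcp [ 0.5966 -0.1561  0.4821] gap 0.0001 F [-0.  -0.4  0.3] q [-0.39  0.55  1.    2.03  0.01  1.75]
machine [-244.4  125.   482.1] knobframe UyN [149.8   5.  284.1]
shift tool [-167.     3.9  313.6] world [ 28.8 354.1   0.9]
rot deg tool [-0.4 -3.6 -1. ]
```

>>> drive_tool:
  plan: "-1 -21 0 39 0 0 -1; -1 -21 0 39 0 0 0; -1 -21 0 39 0 0 0; -1 -21 0 39 0 0 0; -1 -21 0 39 0 0 0; -1 -21 0 39 0 0 0; -1 -21 0 39 0 0 0"

```text
clock: 12.68
tcp_pos: [0.629, 0.1568, 0.4853]
orientation: [0.679, -0.67, 0.208, -0.214]
wrist_force: [0.1, -0.2, 0.3]
finger_gap: 0.0001
```

```bash
python3 -c "
from h import *
MK=np.array([.6254,.198,.293])
RD=np.stack([-mx,-mz,-my],1)
RD=RD@Ro.from_rotvec([0,np.deg2rad(-48),0]).as_matrix()
go(MK+[0,0,.04],RD)
"
```

```text
t 12.68 tcp [0.629  0.1568 0.4853] gap 0.0001 F [ 0.1 -0.2  0.3] q [0.12 0.65 1.2  2.1  0.01 2.29]
machine [ 47.7   8.1 485.3] knobframe UyN [ 382.6 -111.9  107.6]
shift tool [-27.2 152.6  29.6] world [  -3.6   41.2 -152.3]
rot deg tool [-0.8 -8.6  0.3]
```

>>> drive_tool:
  plan: "-1 -14 0 15 0 0 0; -1 -14 10 15 0 0 0; -1 0 25 0 0 0 0; -1 0 25 0 0 0 0; -1 0 25 0 0 0 0; -1 0 0 0 0 0 0"

```text
clock: 13.42
tcp_pos: [0.6273, 0.2057, 0.3965]
orientation: [0.68, -0.666, 0.212, -0.22]
wrist_force: [-0.8, -0.6, -0.1]
finger_gap: -0.0001
```

```bash
python3 -c "
from h import *
MK=np.array([.6254,.198,.293])
RD=np.stack([-mx,-mz,-my],1)
RD=RD@Ro.from_rotvec([0,np.deg2rad(-48),0]).as_matrix()
go(MK+[0,0,.022],RD)
p,d=cams.read_camera('top');np.savez('top5.npz',p=p,d=d);cv2.imwrite('pics/t6.png',cv2.resize(p[110:280,200:420,::-1],None,fx=3.5,fy=3.5))
p,d=cams.read_camera('scene');np.savez('scene5.npz',p=p,d=d);cv2.imwrite('pics/s6.png',cv2.resize(p[60:260,200:460,::-1],None,fx=3,fy=3))
"
```

```text
t 13.43 tcp [0.6273 0.2057 0.3965] gap -0.0001 F [-0.8 -0.6 -0.1] q [0.19 0.51 0.7  1.74 0.01 2.38]
machine [ 95.2  -3.6 396.5] knobframe UyN [ 365.7 -123.6    8.3]
shift tool [ 2.5 81.3 -9.2] world [ -1.9  -7.7 -81.5]
rot deg tool [-1.3 -9.5  0.4]
```

View pics/t6.png

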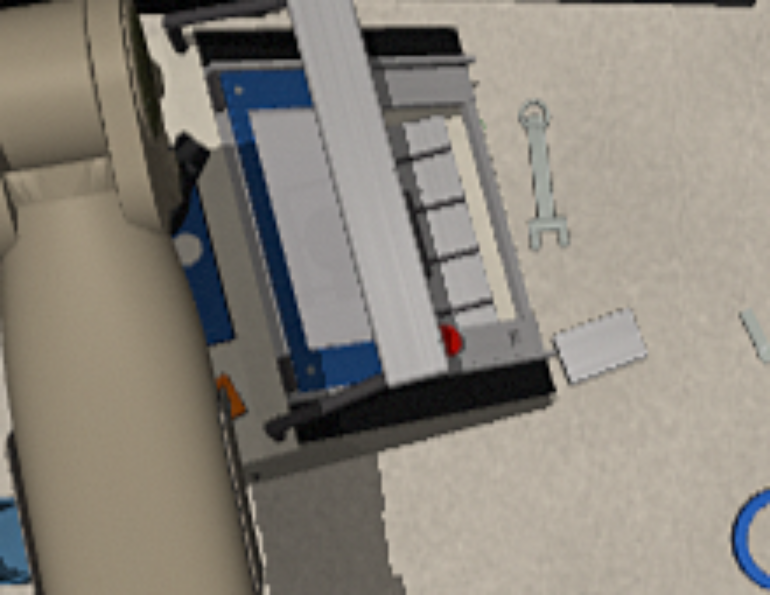

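View pics/s6.png

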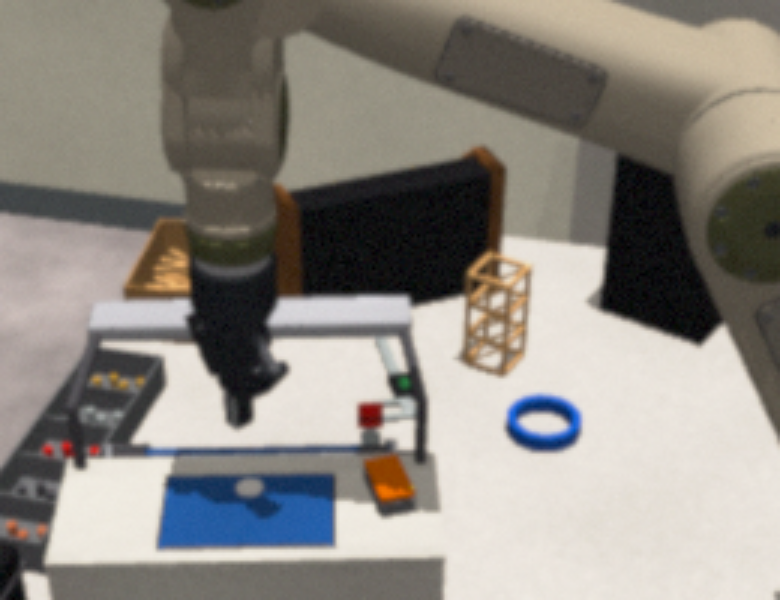

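>>> drive_tool:
  plan: "-1 2.5 15 -9 0 0 0; -1 0 25 0 0 0 0; -1 0 20 0 0 0 0; -1 0 12 0 0 0 0; -1 0 0 0 0 0 0"

```text
clock: 14.15
tcp_pos: [0.6323, 0.1983, 0.3352]
orientation: [0.684, -0.662, 0.207, -0.229]
wrist_force: [0.2, -0.1, 0.9]
finger_gap: 0.0002
```

```bash
python3 -c "
from h import *
MK=np.array([.6254,.198,.293])
go(MK+[0,0,.022])
p,d=cams.read_camera('scene');cv2.imwrite('pics/s7.png',cv2.resize(p[160:260,220:350,::-1],None,fx=6,fy=6))
"
```

```text
t 14.15 tcp [0.6323 0.1983 0.3352] gap 0.0002 F [ 0.2 -0.1  0.9] q [0.18 0.46 0.46 1.53 0.01 2.37]
machine [ 86.7  -6.4 335.2] knobframe UyN [ 321.3 -126.4  -34.9]
shift tool [-5.8 19.9 -5. ] world [ -6.9  -0.3 -20.2]
```

View pics/s7.png

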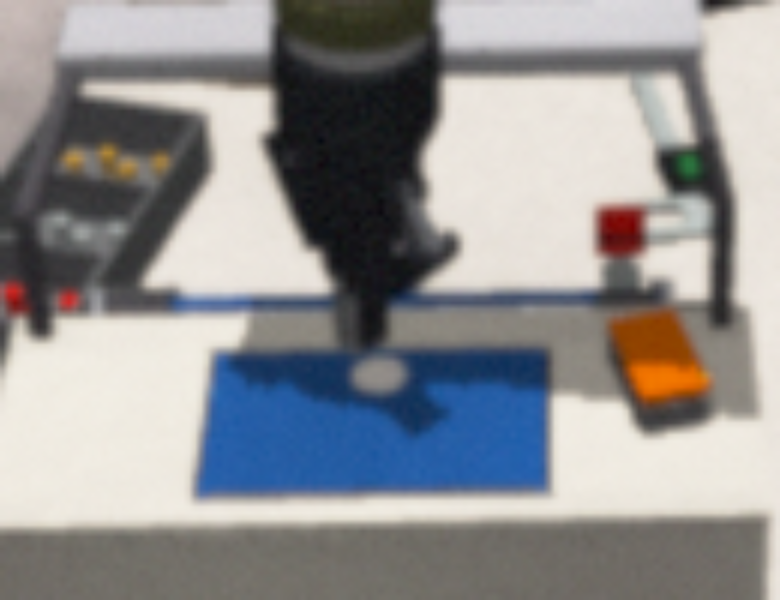

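>>> drive_tool:
  plan: "-1 -6 5 -5 -1 0 0; -1 0 8 0 0 0 0; -1 0 4 0 0 0 0; -1 0 0 0 0 0 0"

```text
clock: 14.7
tcp_pos: [0.6255, 0.1983, 0.3197]
orientation: [0.678, -0.667, 0.207, -0.228]
wrist_force: [-0.7, -0.2, 1.2]
finger_gap: -0.0001
```

```bash
python3 -c "
from h import *
MK=np.array([.6254,.198,.293])
go(MK+[0,0,.022],np.stack([-mx,-mz,-my],1)@Ro.from_rotvec([0,np.deg2rad(-57.5),0]).as_matrix())
"
```

```text
t 14.7 tcp [0.6255 0.1983 0.3197] gap -0.0001 F [-0.7 -0.2  1.2] q [ 0.18  0.45  0.41  1.5  -0.    2.38]
machine [8.850e+01 1.000e-01 3.197e+02] knobframe UyN [ 313.3 -119.9  -48.3]
shift tool [-0.   4.7 -0.4] world [-0.1 -0.3 -4.7]
rot deg tool [ -1.1 -19.3   1.5]
```

>>> drive_tool:
  plan: "-1 0 3.5 0 0 0 0; -1 0 3 0 0 0 0; -1 0 0 0 0 0 0"

```text
clock: 15.08
tcp_pos: [0.6257, 0.1983, 0.3138]
orientation: [0.678, -0.667, 0.207, -0.228]
wrist_force: [-0.7, 0.3, 1.6]
finger_gap: -0.0
```

>>> drive_tool:
  plan: "-1 0 2 0 0 0 0; -1 0 1 0 0 0 0"

```text
clock: 15.32
tcp_pos: [0.6257, 0.1984, 0.312]
orientation: [0.679, -0.667, 0.207, -0.229]
wrist_force: [-1.5, 1.3, 4.4]
finger_gap: -0.0001
```

>>> drive_tool:
  plan: "-1 0 2 0 0 0 0; -1 0 0 0 0 0 0"

```text
clock: 15.58
tcp_pos: [0.6257, 0.1984, 0.3116]
orientation: [0.679, -0.666, 0.206, -0.229]
wrist_force: [-1.3, 0.7, 2.4]
finger_gap: -0.0002
```

>>> drive_tool:
  plan: "-1 0 3 0 0 0 0; -1 0 2 0 0 0 0"

```text
clock: 15.82
tcp_pos: [0.6257, 0.1984, 0.3113]
orientation: [0.68, -0.666, 0.204, -0.231]
wrist_force: [-4.4, -1.9, 11.2]
finger_gap: 0.0004
```

>>> drive_tool:
  plan: "-1 0 3 0 0 0 0; -1 0 -50 0 0 0 0; -1 0 -50 0 0 0 0; -1 0 -50 0 0 0 0; -1 0 -20 0 0 0 0; -1 0 0 0 0 0 0"

```text
clock: 16.58
tcp_pos: [0.6178, 0.1967, 0.4799]
orientation: [0.679, -0.666, 0.205, -0.23]
wrist_force: [-0.0, -0.2, 0.2]
finger_gap: 0.0001
```

```bash
python3 -c "
from h import *
go(None)
p,d=cams.read_camera('scene');cv2.imwrite('pics/s8.png',cv2.resize(p[60:260,200:460,::-1],None,fx=3,fy=3))
"
```

```text
t 16.57 tcp [0.6178 0.1967 0.4799] gap 0.0001 F [-0.  -0.2  0.2] q [ 0.18  0.58  1.04  1.99 -0.    2.38]
machine [ 89.1   7.9 479.9] knobframe UyN [ 412.  -112.1   77.9]
```

View pics/s8.png

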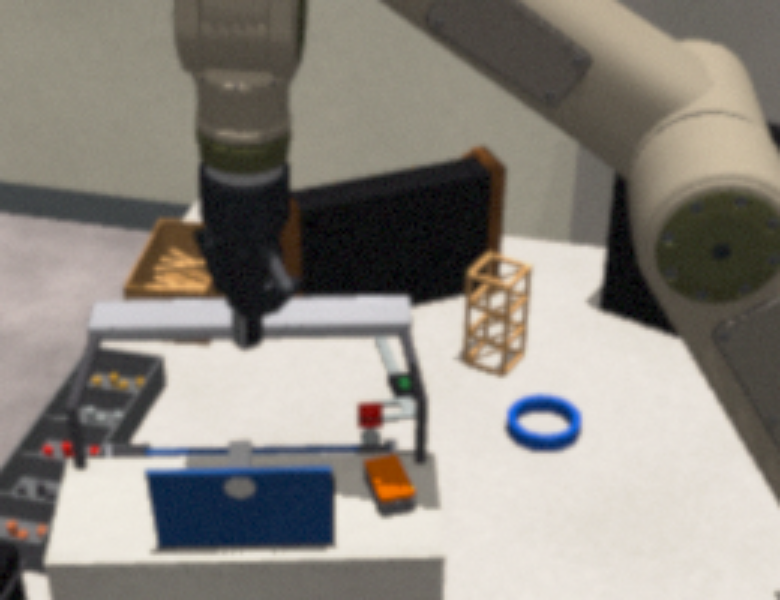

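>>> drive_tool:
  plan: "-1 0 0 0 0 0 0; -1 0 0 0 0 0 0; -1 0 0 0 0 0 0; -1 0 0 0 0 0 0; -1 0 0 0 0 0 0; -1 0 0 0 0 0 0; -1 0 0 0 0 0 0; -1 0 0 0 0 0 0"

```text
clock: 17.62
tcp_pos: [0.6175, 0.1967, 0.4748]
orientation: [0.678, -0.668, 0.208, -0.228]
wrist_force: [0.2, -0.5, -0.1]
finger_gap: -0.0
```

```bash
python3 -c "
from h import *
go(None)
p,d=cams.read_camera('scene');cv2.imwrite('pics/s9.png',cv2.resize(p[60:260,200:460,::-1],None,fx=3,fy=3))
for s,c,m in blobs(mask(p,(0,120,50),(8,255,255))):print('red',s,c)
for s,c,m in blobs(mask(p,(7,180,120),(20,255,255))):print('or',s,c,dep('scene',*c,np.median(d[m])).round(3))
p,d=cams.read_camera('top');cv2.imwrite('pics/t9.png',cv2.resize(p[90:290,180:440,::-1],None,fx=3,fy=3))
for s,c,m in blobs(mask(p,(0,120,50),(8,255,255))):print('redtop',s,c)
print(proj('scene',KN+.125*U))
"
```

```text
t 17.62 tcp [0.6175 0.1967 0.4748] gap -0.0 F [ 0.2 -0.5 -0.1] q [ 0.19  0.58  1.03  1.98 -0.    2.38]
machine [ 89.2   8.2 474.8] knobframe UyN [ 408.9 -111.8   73.9]
red [320 195   7   8  44] [322.86363636 198.06818182]
red [263 355  29  21 298] [277.23825503 364.57718121]
or [322 212  16  15 159] [329.36477987 219.25786164] [0.492 0.182 0.319]
redtop [356  83   4   5  16] [357.375   84.8125]
redtop [359  89   4   4  15] [360.6  90.6]
redtop [356  94   4   5  15] [357.26666667  95.93333333]
redtop [359 100   4   5  16] [360.5 102. ]
redtop [174 199  15  25 212] [180.80660377 210.75471698]
redtop [326 203   6   9  39] [328.46153846 206.69230769]
(np.float64(322.79249797615756), np.float64(198.39000926275236))
```

View pics/s9.png

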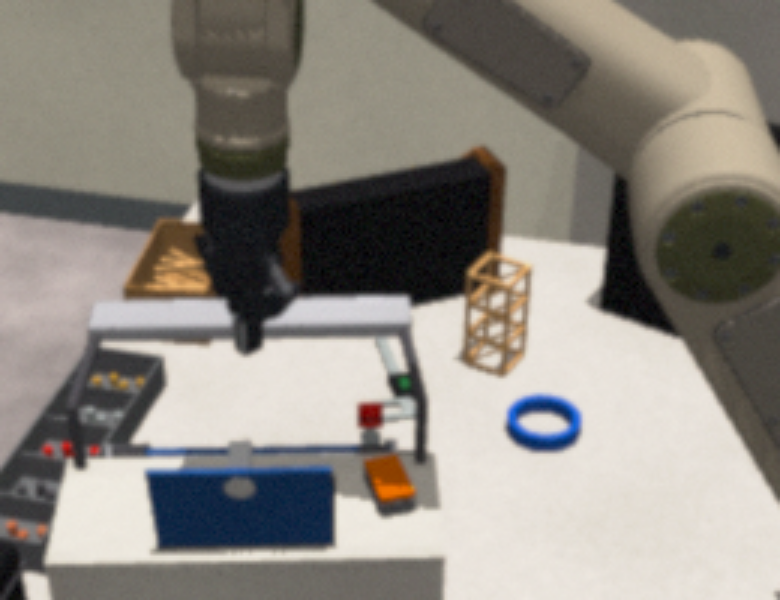

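View pics/t9.png

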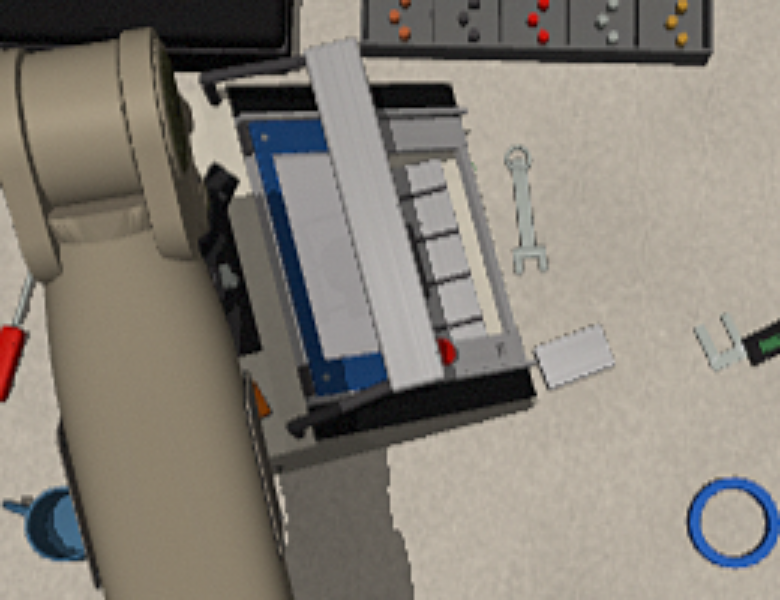

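```bash
python3 -c "
from workcell import job
print(job.hand_in())"
```

```text
the job is handed in; nothing more can be done
None
```

I did the three steps in the order you asked, in about 17.6 s of the 70 s, and handed the job in.

- **Plunger and hatch:** I pulled the knob out about 13 mm and drew the hatch up about 125 mm. I then let the knob back in while holding it. It went in fully against its spring alone, so the pin is in the second hole. After release the knob stayed within about 0.5 pixel of where it should be in the scene view, and the hatch had not sunk.
- **Lid:** I pressed the thumb mark down to the stop, with about 11 N last read before lifting. The lid sprang up and stood open, leaning back. It looked the same in pictures a second apart, though I did not measure its angle.
- **Everything else:** The cutter case's measured position is within 2 mm of the start. The spanner, billet, tower, tape roll and caliper look unmoved in the last pictures; I did not measure these. The bit driver's handle was measured within about a pixel of its start in both cameras. The mug is partly hidden by the arm in the last top view.
- **Robot:** Clear of the machine at hand-in, with the wrist force near zero.

One thing came close: joint 3 reached its 1.26 limit briefly while I crossed over the light bar, so I lowered the tool and went on. No check failed. The hand-in gave no verdict.

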